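# Re-rack the four containers in reverse order

## Robot

A 6-joint arm with a two-finger parallel gripper is mounted at the origin on the work surface. World frame = base frame: x ahead of the robot, y to its left, z up, the work surface at z = 0. Lengths are in mm, angles in rad, forces in N, time in s.
With the tool pointing down it reaches from about 350 to 975 mm from the base axis. Payload 7.1 kg.
Tool frame: the origin (TCP) lies midway between the tips of the shut fingers; the grasp point (between the pads) lies 19 mm behind it (ctrl.grip_depth is the distance from the TCP to the grasp point, in mm); z points along the fingers, y is the line along which they close (so a half turn about z gives the same grasp; the last joint's range is limited). The gripper opens to 88 mm and grips with 3 to 60 N. Pads are 20 mm wide; open, the fingers measure 115 mm over their backs; the gripper's body (75 mm by 178 mm) begins 61 mm behind the grasp point.
Start: joints at [-1.224, 0.423, 1.63, -0, 1.089, -0.019], TCP at [223.577, -583.625, 222.675] pointing down, gripper open.
Joint ranges: [-3, 3], [-0.9, 2.11], [0.09, 2.58], [-1.31, 4.45], [0.11, 2.69], [-2.54, 2.54]. Speed limits (rad/s): [2.39, 2.39, 3.01, 3.14, 3.14, 3.14].

## Interface

Orientations are given as a rotation vector (axis times angle).
In Python, from workcell import ctrl, cams gives the robot as it stands.
- The arm moves only by the tool move_arm, never from a script. Its argument "steps" is a list of rows, each a list of 3 entries, a list of its own where there are three numbers: the shift along the tool's x, y, z in units of 25 mm (1.0 is 25 mm), then the turn about the tool's z in units of 5 degrees (1.0 is 5 degrees), then the closure, from 0 (fully open) to 1 (shut). A call has 1 to 20 rows; each row shifts and turns the commanded pose from where the row before left it, along the tool's axes as they then stand; what a row does not reach is not made up. A row lasts 1/12 s, in which the tool goes at most 41.7 mm and 7.16 degrees, less where a joint would pass 70% of its speed; a pose out of reach is approached as far as the arm can. A call is refused whole if a number of a shift passes 1 or a number of a turn 1, either way. A call with a gripper value outside its range is refused whole. The fingers move at their own pace and stop on an object; the grip force is fixed at half the most. Time passes only in rows, so rows that do not move let the fingers close. It gives the time, the measured TCP pose, the force, the opening and the grip force at its end, in the units of the state.
- ctrl.get_obs(): the state, without advancing time (a new reading comes with each control period).
- cams.get_image(name): name is "side" or "top" or "wrist"; returns a dict with "image" (480x640x3 uint8, red, green, blue), "camera_matrix" (3x3 intrinsics, pixels), "xyz" and "rotation" of the camera in the world; the wrist camera has in their place "mount" (4x4, takes a point from camera to tool coordinates, whose origin is the TCP and whose axes are the flange's). Camera axes: x right, y down, z forward; pixel columns grow to the right and rows downward; lengths in mm; the calibration is good to about 2 mm. A picture is of the moment at which its call begins: read the wrist's pose just before it. There is no depth.
- ctrl.close_job(): hands the job in; it is judged then, once.
Trained networks look in the newest picture that a camera, given by its name, has taken for a name from the list of things; names that differ only in an ending like _2 or _b are one class to them, and where a whole thing is asked for, a point or a joint stands for the part that bears it (a point fixed in the world has none). Each returns a list of dicts, best first, with "p" (0 to 1); they miss things now and then, are a little off and sometimes report something else, mostly with a low value. They report only what shows in the picture. A call takes as long as a camera call. They do not tell look-alikes from the thing itself.
- cams.boxes_of(camera, thing): "rect" ([centre column, centre row, width, height] in pixels, round what is visible of it).
- cams.cut_out(camera, thing): "pixels" (480x640 bool, what is visible of it) and "rect" ([centre column, centre row, width, height] in pixels, round what is visible of it).
The state is a dict: "t": time; "qpos": joint angles; "qvel": joint speeds; "joint_torque": joint torques, N m; "ee_pos": TCP position; "orientation": TCP orientation; "ft_force": force on the tool from outside, world axes, zero at the start; "moment": the same for the moment, N m; "width": finger opening in mm; "grasp_force": force on a finger pad.
Only numpy, scipy, OpenCV 4.12 (cv2) and the standard library are available. Lean on these libraries where they do the work, as an engineer would, in place of code of your own. Each camera call takes 0.05 s, during which the arm holds its last target. There are 200 camera calls.

## Task

Move the four containers one by one from the cups of the white strip into the holes of the dark steel rack, in reverse order: seen from the robot, the one that stood leftmost in the cups goes into the rightmost hole, and so on, because the new rack is used from the far side of the counter. Keep them upright, set each down in its hole rather than dropping it, and leave all four standing on the floor of their holes, one in each.

Things in the scene. Friction and masses are not known exactly. Their poses are not given: they have to be found in the camera images.
- tall: tall slim white plastic bottle with a paper label, a sloping shoulder and a narrow grey cap, 120 mm high. Round, stands upright; origin at the centre of its underside, z up its axis; may be turned any way about it; body diameter 40 mm up to 95 mm, cap diameter 26 mm above 104 mm. 0.12 to 0.22 kg. Good grip: 80 mm above the underside.
- jar: squat white plastic jar with a paper label and a flat white lid of full width, the lowest of the four, 85 mm high. Round, stands upright; origin at the centre of its underside, z up its axis; may be turned any way about it; diameter 46 mm throughout. 0.11 to 0.21 kg. Good grip: 60 mm above the underside.
- can: plain straight-sided aluminium can with a paper label and a flat top with a small dark spot, 105 mm high. Round, stands upright; origin at the centre of its underside, z up its axis; may be turned any way about it; diameter 44 mm throughout. 0.13 to 0.25 kg. Good grip: 70 mm above the underside.
- dropper: amber glass bottle with a short shoulder, narrow black collar and a rubber teat on top, 114 mm high in all. Round, stands upright; origin at the centre of its underside, z up its axis; may be turned any way about it; body diameter 42 mm up to 83 mm, collar diameter 24 mm above 88 mm. 0.11 to 0.21 kg. Good grip: 68 mm above the underside.
- tall_cup: grey plastic cup screwed onto the strip, the one in which the tall bottle stands at the start (the four cups look alike). Fixed. Outer diameter 70 mm, inside 62 mm, 25 mm high, inner floor 5 mm above its origin (centre of its underside, on top of the strip).
- jar_cup: grey plastic cup screwed onto the strip, the one in which the squat jar stands at the start (the four cups look alike). Fixed. Outer diameter 70 mm, inside 62 mm, 25 mm high, inner floor 5 mm above its origin (centre of its underside, on top of the strip).
- can_cup: grey plastic cup screwed onto the strip, the one in which the can stands at the start (the four cups look alike). Fixed. Outer diameter 70 mm, inside 62 mm, 25 mm high, inner floor 5 mm above its origin (centre of its underside, on top of the strip).
- dropper_cup: grey plastic cup screwed onto the strip, the one in which the dropper bottle stands at the start (the four cups look alike). Fixed. Outer diameter 70 mm, inside 62 mm, 25 mm high, inner floor 5 mm above its origin (centre of its underside, on top of the strip).
- strip: old holder: fixed white strip, 100 x 320 x 10 mm, under the row of cups. Origin: centre of its underside, on the table; y along the row, to the robot's left (within 0.3 rad of world y). Cup centres at x = 0, y = 114, 38, -38, -114 mm, shuffled. Containers stand 15 mm above the table, cup rims are at 35 mm. Fingers have room only before and behind the row: close them along x.
- rack: new rack: fixed dark steel block, 100 x 320 x 26 mm, with four alike empty round holes, on the other side (left or right) from the strip. Origin: centre of its underside, on the table; y along the row, to the robot's left (within 0.3 rad of world y). Hole centres at x = 0, y = 114, 38, -38, -114 mm; holes 62 mm wide, 20 mm deep, flat floor 6 mm above the table.
There are look-alikes about, which are no part of the job. Leave any blue or green look-alike of the can alone.

How it is judged:
By the outcome, as a careful person would: the job done as asked, in the order asked, and still so for the second after the job is handed in, with the robot touching nothing.
It also fails if it takes over 118 s, if anything falls off the work surface, if the arm or the gripper's body presses on something with over 40 N, if the wrist force passes 120 N, or if a joint passes its speed limit or range.

## Working session

There is one attempt and no reset: what is moved stays moved. The work goes in short steps, Python scripts to look and compute and a tool call to move; the robot and the scene stay as the last step left them, time stands still between calls to the robot, and variables do not carry over. Pictures are saved under pics/ and viewed, at most 14 in all, crops included, and the job is handed in when it is done.

Besides the shell and the picture viewer there is one more tool, called after "Emit:" by a JSON object that holds its "method" and its "body", one argument or row to a line. move_arm: Moves the arm, as the interface text tells. Its arguments: {"type":"object","properties":{"steps":{"type":"array"}},"required":["steps"]}

```bash
mkdir -p pics; ls
cat > h.py <<'E'
from workcell import ctrl,cams
import numpy as np,cv2
from scipy.spatial.transform import Rotation as R
def snap(n,fn=None):
    o=ctrl.get_obs(); d=cams.get_image(n)
    if n=='wrist':
        T=np.eye(4);T[:3,:3]=R.from_rotvec(o['orientation']).as_matrix();T[:3,3]=o['ee_pos'];T=T@np.array(d['mount'])
        d['rotation'],d['xyz']=T[:3,:3],T[:3,3]
    if fn: cv2.imwrite('pics/'+fn,d['image'][:,:,::-1])
    return d
def ray(d,u,v,z):
    r=np.array(d['rotation'])@np.linalg.solve(np.array(d['camera_matrix']),[u,v,1]);c=np.array(d['xyz'])
    return c+r*(z-c[2])/r[2]
def proj(d,p):
    q=np.array(d['camera_matrix'])@(np.array(d['rotation']).T@(np.array(p,float)-np.array(d['xyz'])));return q[:2]/q[2]
E
python3 - <<'E'
from h import *
o=ctrl.get_obs();print(o)
for n in ('top','side'):
    d=snap(n,n+'0.png');print(n,d['camera_matrix'],d['xyz'],np.round(d['rotation'],3).tolist())
    for t in ('tall','jar','can','dropper','tall_cup','strip','rack'):
        print(t,[(round(b['p'],2),np.round(b['rect']).astype(int).tolist()) for b in cams.boxes_of(n,t)][:6])
E
```

```text
pics
{'t': 0.0, 'qpos': array([-1.22399662e+00,  4.23822664e-01,  1.63069960e+00,  1.38402779e-05,
        1.08861589e+00, -1.90211292e-02]), 'qvel': array([ 0.00038139,  0.00040637, -0.00109734, -0.00020803, -0.00012502,
        0.00151463]), 'joint_torque': array([-8.19563229e-04, -5.44625759e+01, -2.73667306e+01,  6.42346242e-02,
        2.26948113e-02, -1.37462407e-04]), 'ee_pos': array([ 223.39439302, -583.1033526 ,  221.90928647]), 'orientation': array([-3.08768660e+00, -5.71143578e-01,  3.76909715e-04]), 'ft_force': array([-0.50022059,  0.56170646,  0.44420487]), 'moment': array([-0.02974768, -0.00801633,  0.02190424]), 'grasp_force': 0.0, 'width': 88.01075896834878}
top [[492.01834839   0.         320.87064985]
 [  0.         492.01834839 242.26294047]
 [  0.           0.           1.        ]] [ 404.74381772    3.91170284 1099.53326073] [-2.147, 2.136, -0.193]
tall [(0.7, [180, 243, 28, 28])]
jar [(0.57, [216, 246, 24, 32])]
can [(0.96, [254, 302, 31, 23]), (0.88, [262, 198, 25, 32]), (0.8, [315, 237, 21, 28]), (0.65, [252, 243, 27, 30])]
dropper [(0.82, [150, 242, 33, 27]), (0.59, [181, 244, 29, 28])]
tall_cup [(0.73, [186, 250, 34, 32])]
strip [(0.62, [203, 253, 144, 47])]
rack [(0.7, [427, 263, 158, 85])]
side [[529.68282094   0.         315.06698207]
 [  0.         529.68282094 234.18644569]
 [  0.           0.           1.        ]] [-45.88240633 610.16029502 902.5235583 ] [-0.966, 2.476, -1.015]
tall [(0.94, [207, 297, 25, 53])]
jar [(0.76, [237, 279, 26, 44])]
can [(0.97, [263, 254, 24, 52]), (0.93, [236, 233, 29, 47]), (0.81, [298, 226, 18, 46]), (0.67, [308, 288, 23, 52])]
dropper [(0.55, [178, 323, 35, 47])]
tall_cup [(0.74, [214, 311, 37, 36])]
strip [(0.6, [224, 316, 147, 104])]
rack [(0.88, [384, 198, 126, 73]), (0.63, [184, 336, 38, 33])]
```

```bash
sed -i "s/    return d$/    d['rotation']=np.array(d['rotation']); d['rotation']=R.from_rotvec(d['rotation']).as_matrix() if d['rotation'].ndim==1 else d['rotation']\n    return d/" h.py
python3 - <<'E'
import cv2
a=cv2.imread('pics/top0.png')[150:350,90:530];cv2.imwrite('pics/top0c.png',cv2.resize(a,(800,364),interpolation=cv2.INTER_CUBIC))
a=cv2.imread('pics/side0.png')[130:400,120:480];cv2.imwrite('pics/side0c.png',cv2.resize(a,(800,600),interpolation=cv2.INTER_CUBIC))
E
```

```text
(no output)
```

View pics/top0c.png

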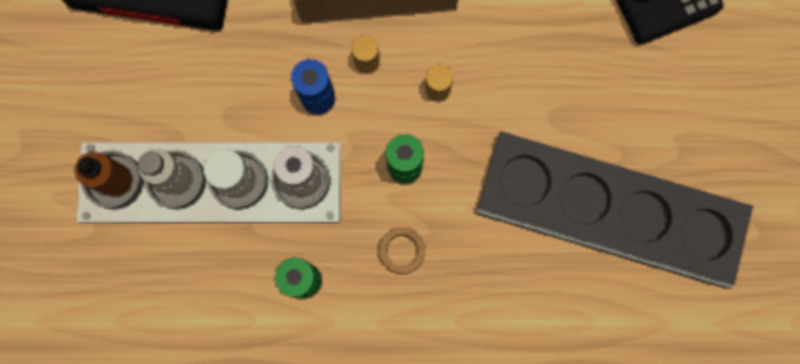

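View pics/side0c.png

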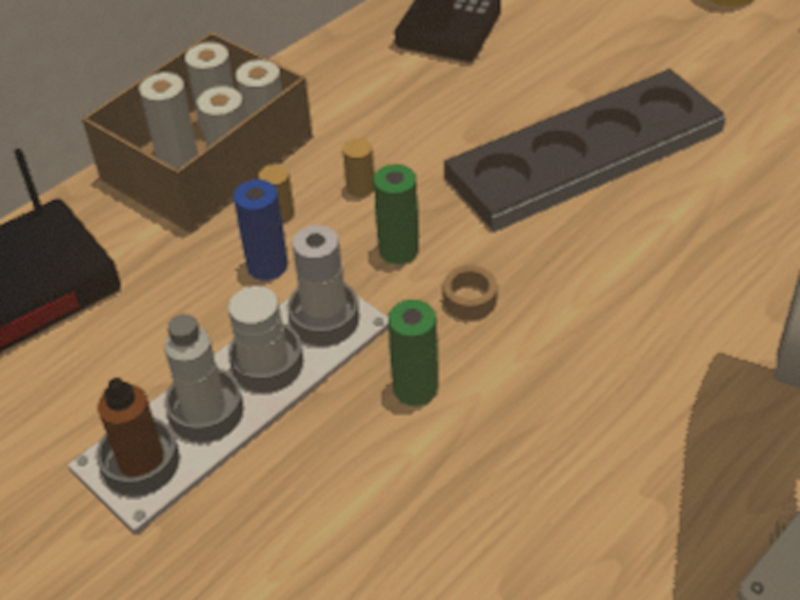

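Both pictures show, left to right in the cups: dropper (top crop 95,168), tall (155,165), jar (225,168), can (293,165). The blue look-alike (310,75) and the two green ones (404,152; 295,277) stand free. The aluminium can in the strip's cup is the one meant. The rack is on the right, with its holes running from (523,181) to (705,234).

```bash
cat > fit.py <<'E'
from h import *
from scipy.optimize import minimize
def fit(d,mask,z,thick,x0):
    # fit silhouette of box to mask by IoU-like cost on soft-drawn hull
    m=cv2.GaussianBlur(mask.astype(np.float32),(0,0),1.0)
    def draw(p):
        c,s=np.cos(p[2]),np.sin(p[2]);P=[]
        for zz in (0,thick):
            for a in (-50,50):
                for b in (-160,160): P.append(proj(d,[p[0]+c*a-s*b,p[1]+s*a+c*b,zz]))
        h=cv2.convexHull(np.array(P,np.float32))
        im=np.zeros(m.shape,np.uint8);cv2.fillConvexPoly(im,np.round(h*16).astype(np.int32),255,cv2.LINE_AA,4)
        return cv2.GaussianBlur(im.astype(np.float32)/255,(0,0),1.0)
    f=lambda p:((draw(p)-m)**2).sum()
    r=minimize(f,x0,method='Nelder-Mead',options=dict(initial_simplex=[x0,np.add(x0,[15,0,0]),np.add(x0,[0,15,0]),np.add(x0,[0,0,.08])],xatol=.05,fatol=.01,maxiter=400))
    return r.x,r.fun
E
python3 - <<'E'
from fit import *
for n in ('top','side'):
    d=snap(n);im=d['image'].astype(int);hsv=cv2.cvtColor(d['image'],cv2.COLOR_RGB2HSV)
    cams_r=cams.cut_out(n,'rack')
    g=(hsv[...,1]<70)&(hsv[...,2]<110)
    seed=(427,215) if n=='top' else (384,198)
    for t,(lo) in (('rack',0),('strip',0)):
        c=cams.cut_out(n,t)
        if c:
            mk=c[0]['pixels'];print(n,t,c[0]['p'],mk.sum(),c[0]['rect'])
            if t=='strip':
                # fill with hull (containers occlude)
                pts=np.argwhere(mk)[:,::-1].astype(np.int32)
            k,lab,st,_=cv2.connectedComponentsWithStats((g if t=='rack' else ((hsv[...,1]<60)&(hsv[...,2]>120))).astype(np.uint8))
            ls=np.bincount(lab[mk],minlength=k);ls[0]=0;b=ls.argmax();print('comp',st[b])
            mm=np.zeros(mk.shape,np.uint8)
            cv2.fillConvexPoly(mm,cv2.convexHull(np.argwhere(lab==b)[:,::-1].astype(np.int32)),1)
            mm2=mk
            for q in (mm,mm2):
                x0=[450,260,0.] if t=='strip' else [440,-235,-.2]
                print(np.round(fit(d,q,0,26 if t=='rack' else 10,x0)[0],3),fit(d,q,0,26 if t=='rack' else 10,x0)[1],q.sum())
    ex=ray(d,0,0,0)
E
```

```text
top rack 0.83 7010 [426.7, 263.8, 158.0, 86.1]
comp [ 352  223  151   85 6614]
[ 5.36923e+02 -2.47288e+02 -2.87000e-01] 24.453086853027344 6946
[ 5.36555e+02 -2.46755e+02 -2.86000e-01] 17.05335235595703 7010
top strip 0.63 2627 [204.2, 252.9, 140.7, 47.2]
comp [ 132  228  145   44 3570]
[569.973 248.714  -0.   ] 143.2948455810547 6268
[5.68626e+02 2.47570e+02 4.00000e-03] 3675.982421875 2627
side rack 0.69 4208 [384.9, 198.3, 124.6, 65.6]
comp [ 321  162  125   72 3533]
[ 5.37175e+02 -2.52492e+02 -2.83000e-01] 63.967838287353516 4183
[ 5.36940e+02 -2.50228e+02 -2.84000e-01] 44.418025970458984 4208
side strip 0.81 2410 [223.5, 317.7, 147.3, 106.2]
comp [ 151  262  144  107 1883]
[5.70936e+02 2.46099e+02 2.00000e-03] 1206.742919921875 4870
[ 5.64060e+02  2.46481e+02 -3.20000e-02] 3698.47900390625 2410
```

Emit:
{"method": "move_arm", "body": {
  "steps": [
    [[0,0,-0.4],-0.99,0],
    [[0,0,-0.4],-0.99,0],
    [[0,0,-0.4],-0.99,0],
    [[0,0,-0.4],-0.99,0],
    [[0,0,-0.4],-0.99,0],
    [[0,0,-0.4],-0.99,0],
    [[0,0,-0.4],-0.99,0],
    [[0,0,-0.4],-0.99,0],
    [[0,0,-0.4],-0.99,0],
    [[0,0,-0.4],-0.99,0],
    [[0,0,-0.4],-0.98,0],
    [[0,0,-0.4],-0.98,0],
    [[0,0,-0.4],-0.98,0],
    [[0,0,-0.4],-0.98,0]
  ]
}}

```text
t: 2.37
ee_pos: [223.6, -583.5, 363.2]
orientation: [-2.216, -2.227, -0.0]
ft_force: [0.5, -1.0, -0.1]
width: 87.9
grasp_force: 0.0
```

Emit:
{"method": "move_arm", "body": {
  "steps": [
    [[0.9,0.8,0],0,0],
    [[0.9,0.8,0],0,0],
    [[0.9,0.8,0],0,0],
    [[0.9,0.8,0],0,0],
    [[0.9,0.8,0],0,0],
    [[0.9,0.8,0],0,0],
    [[0.9,0.8,0],0,0],
    [[0.9,0.8,0],0,0],
    [[0.9,0.8,0],0,0],
    [[0.9,0.8,0],0,0],
    [[0.9,0.8,0],0,0],
    [[0.9,0.8,0],0,0],
    [[0.9,0.8,0],0,0],
    [[0.9,0.8,0],0,0],
    [[0,0,0],0,0],
    [[0,0,0],0,0]
  ]
}}

```text
t: 3.7
ee_pos: [503.9, -267.3, 362.6]
orientation: [-2.217, -2.226, 0.0]
ft_force: [-0.8, -0.2, 0.1]
width: 88.0
grasp_force: 0.0
```

Run:
```python
from h import *
o=ctrl.get_obs();d=snap('wrist','w1.png');print(o['t'],o['ee_pos'],o['orientation'],d['mount'],d['camera_matrix'][0])
for i in (114,38,-38,-114):
    c,s=np.cos(-.285),np.sin(-.285);p=[537-s*i,-248+c*i,26];print(i,np.round(p),proj(d,p))
```

```text
3.7 [ 503.89020031 -267.31789365  362.58958132] [-2.21703724e+00 -2.22571018e+00  3.50191866e-04] [[-8.70216882e-05 -9.54074713e-01 -2.99568749e-01  8.18350003e+01]
 [ 9.99999951e-01  6.93673527e-06 -3.12582164e-04  8.54169239e-01]
 [ 3.00304767e-04 -2.99568761e-01  9.54074665e-01 -1.60431157e+02]
 [ 0.00000000e+00  0.00000000e+00  0.00000000e+00  1.00000000e+00]] [382.33020256   0.         318.44614953]
114 [ 569. -139.   26.] [372.47533206  75.24848721]
38 [ 548. -212.   26.] [352.85742443 137.65753716]
-38 [ 526. -284.   26.] [334.94034609 194.65586023]
-114 [ 505. -357.   26.] [318.51209967 246.91786852]
```

View pics/w1.png

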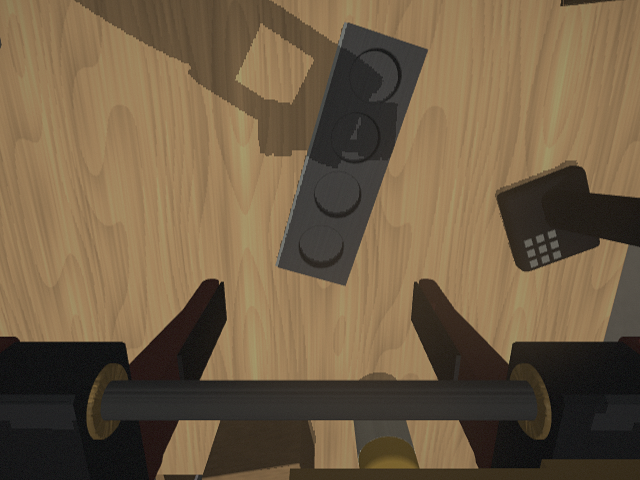

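The wrist picture shows the rack's four empty holes at (375,76), (355,137), (337,194) and (321,246), 2-3 px right of the prediction. I'll refine the fit with this view.

Run:
```python
from fit import *
d=snap('wrist');c=cams.cut_out('wrist','rack');q=c[0]['pixels'];print(c[0]['p'],q.sum())
r=fit(d,q,0,26,[537,-248,-.285]);print(r)
for n,z in (('top',85),):pass
```

```text
0.74 20399
(array([ 5.38053725e+02, -2.47783128e+02, -2.87044420e-01]), np.float64(148.419677734375))
```

Emit:
{"method": "move_arm", "body": {
  "steps": [
    [[1,0.1,0],0,0],
    [[1,0.1,0],0,0],
    [[1,0.1,0],0,0],
    [[1,0.1,0],0,0],
    [[1,0.1,0],0,0],
    [[1,0.1,0],0,0],
    [[1,0.1,0],0,0],
    [[1,0.1,0],0,0],
    [[1,0.1,0],0,0],
    [[1,0.1,0],0,0],
    [[1,0.1,0],0,0],
    [[1,0.1,0],0,0],
    [[1,0.1,0],0,0],
    [[1,0.1,0],0,0],
    [[1,0.1,0],0,0],
    [[1,0.1,0],0,0],
    [[1,0.1,0],0,0],
    [[0,0.5,0],0,0],
    [[0,0.4,0],0,0],
    [[0,0,0],0,0]
  ]
}}

```text
t: 5.52
ee_pos: [569.4, 155.6, 362.5]
orientation: [2.221, 2.221, 0.0]
ft_force: [0.4, -0.8, 0.2]
width: 87.8
grasp_force: 0.0
```

Run:
```python
from h import *
o=ctrl.get_obs();d=snap('wrist','w2.png');print(o['t'],o['ee_pos'],o['orientation'])
for t,z in (('tall',135),('jar',100),('can',120),('dropper',98)):
    print(t,[(round(b['p'],2),np.round(b['rect'],1).tolist()) for b in cams.boxes_of('wrist',t)][:5])
for i in (114,38,-38,-114): print(proj(d,[570,248+i,15]),proj(d,[570,248+i,115]))
```

```text
5.5167 [569.3539058  155.63458137 362.51021954] [2.22131756e+00 2.22065396e+00 2.42152237e-04]
tall [(0.89, [321.7, 64.8, 40.8, 46.6]), (0.18, [320.8, 13.4, 38.6, 26.9])]
jar [(0.82, [323.9, 140.4, 46.4, 45.4])]
can [(0.77, [335.6, 294.5, 38.3, 65.8]), (0.74, [407.3, 218.7, 49.6, 52.3]), (0.71, [322.0, 210.7, 37.3, 54.2]), (0.67, [221.5, 210.2, 53.0, 55.4])]
dropper [(0.59, [320.5, 12.7, 38.7, 25.3]), (0.21, [321.4, 211.4, 37.1, 54.4])]
[318.16752358   4.19189427] [318.12042905 -26.05604272]
[318.20491701  74.40850081] [318.17021068  63.88262365]
[318.2388514  138.12980216] [318.21428186 143.50441854]
[318.2697855  196.21721697] [318.25357186 214.48822334]
```

View pics/w2.png

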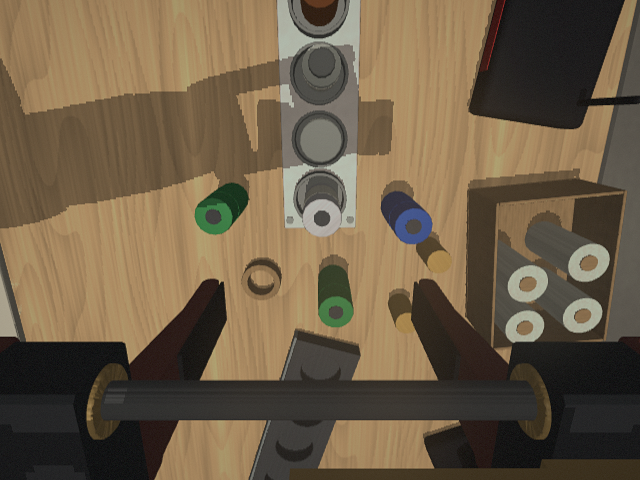

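The wrist view has the can's top at (322,218), in the nearest cup. The jar lid is at (320,138), the tall cap at (321,60), and the dropper is at the upper edge. The can candidates are green (214,216), green (336,311), blue (412,226) and plain aluminium (322,218). Only the last is uncoloured, paper-labelled and standing in a cup, so it is the one.

Run:
```python
from h import *
d=snap('wrist')
for t,u,v,z in (('can',322,218,120),('jar',320,138,100),('tallcap',321,60,135),('green',336,311,105),('greenL',214,216,105),('blue',412,226,105)): print(t,np.round(ray(d,u,v,z),1))
im=d['image'];cv2.imwrite('pics/w2c.png',cv2.resize(im[0:250,240:400,::-1],(384*1,600),interpolation=cv2.INTER_CUBIC))
s=snap('top');t=ray(s,0,0,0)
for n,u,v,z in (('can',251,240.5,120),('jar',214,242,100),('tallcap',173.5,240,135),('droptip',139,241.5,129)): print(n,np.round(ray(s,u,v,z),1))
c,sn=np.cos(-.286),np.sin(-.286)
for i in (114,38,-38,-114): print(i,np.round([537.5-sn*i,-248.3+c*i],1))
```

```text
can [572.1 131.5 120. ]
jar [569.9 214.9 100. ]
tallcap [570.6 287.2 135. ]
green [589.6  10.2 105. ]
greenL [450.4 129.9 105. ]
blue [674.5 118.1 105. ]
can [571.3 131.3 120. ]
jar [571.1 209.6 100. ]
tallcap [568.8 282.5 135. ]
droptip [566.4 352.5 129. ]
114 [ 569.7 -138.9]
38 [ 548.2 -211.8]
-38 [ 526.8 -284.8]
-114 [ 505.3 -357.7]
```

View pics/w2c.png

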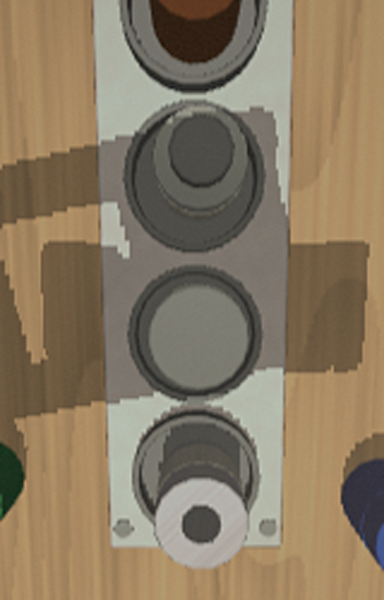

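Emit:
{"method": "move_arm", "body": {
  "steps": [
    [[-0.97,0.12,0.4],0,0],
    [[0,0,0.95],0,0],
    [[0,0,0.95],0,0],
    [[0,0,0.95],0,0],
    [[0,0,0.95],0,0],
    [[0,0,0.95],0,0],
    [[0,0,0.95],0,0],
    [[0,0,0.95],0,0],
    [[0,0,0.95],0,0],
    [[0,0,0.95],0,0],
    [[0,0,0.95],0,0],
    [[0,0,0.95],0,0],
    [[0,0,0.95],0,0],
    [[0,0,0.06],0,0],
    [[0,0,0],0,0]
  ]
}}

```text
t: 7.12
ee_pos: [569.8, 132.2, 65.3]
orientation: [-2.219, -2.221, 0.004]
ft_force: [0.5, -0.3, -0.2]
width: 87.4
grasp_force: 0.0
```

Emit:
{"method": "move_arm", "body": {
  "steps": [
    [[0,0,0],0,0.5],
    [[0,0,0],0,0.6],
    [[0,0,0],0,0.8],
    [[0,0,0],0,1],
    [[0,0,0],0,1],
    [[0,0,0],0,1],
    [[0,0,0],0,1],
    [[0,0,0],0,1],
    [[0,0,0],0,1]
  ]
}}

```text
t: 7.87
ee_pos: [571.3, 132.5, 66.6]
orientation: [2.22, 2.222, 0.001]
ft_force: [0.5, 0.4, 4.9]
width: 43.7
grasp_force: 30.0
```

Emit:
{"method": "move_arm", "body": {
  "steps": [
    [[0,0,-0.6],0,1],
    [[0,0,-1],0,1],
    [[0,0,-1],0,1],
    [[0,0,-1],0,1],
    [[0,0,-1],0,1],
    [[-0.5,0,-0.6],0,1],
    [[-1,0,0],0,1],
    [[-1,0,0],0,1],
    [[-1,0,0],0,1],
    [[-1,0,0],0,1],
    [[-1,0,0],0,1],
    [[-1,0,0],0,1],
    [[-1,0,0],0,1],
    [[-1,0,0],0,1],
    [[-1,0,0],0,1],
    [[-0.9,0,0],0,1],
    [[-0.46,0,0],0.82,1],
    [[0,0,0],0.82,1],
    [[0,0,0],0.82,1],
    [[0,0,0],0.82,1]
  ]
}}

```text
t: 9.53
ee_pos: [570.3, -139.3, 195.4]
orientation: [-2.518, -1.877, 0.002]
ft_force: [-0.1, 0.1, -2.3]
width: 43.9
grasp_force: 30.0
```

Emit:
{"method": "move_arm", "body": {
  "steps": [
    [[0,0,0.6],0,1],
    [[0,0,1],0,1],
    [[0,0,1],0,1],
    [[0,0,1],0,1],
    [[0,0,0.6],0,1],
    [[0,0,0],0,1],
    [[0,0,0],0,1]
  ]
}}

```text
t: 10.12
ee_pos: [570.1, -138.7, 90.2]
orientation: [-2.513, -1.882, 0.003]
ft_force: [0.3, 0.0, -1.7]
width: 43.8
grasp_force: 30.0
```

Emit:
{"method": "move_arm", "body": {
  "steps": [
    [[0,0,0.4],0,1],
    [[0,0,0.4],0,1],
    [[0,0,0.3],0,1],
    [[0,0,0.2],0,1],
    [[0,0,0],0,1],
    [[0,0,0],0,1]
  ]
}}

```text
t: 10.62
ee_pos: [571.0, -139.0, 58.5]
orientation: [-2.514, -1.883, 0.0]
ft_force: [-0.5, -0.4, -3.0]
width: 43.8
grasp_force: 30.0
```

Emit:
{"method": "move_arm", "body": {
  "steps": [
    [[0,0,0.06],0,1],
    [[0,0,0],0,1],
    [[0,0,0],0,1],
    [[0,0,0],0,1]
  ]
}}

```text
t: 10.95
ee_pos: [571.2, -139.0, 57.4]
orientation: [2.514, 1.883, 0.0]
ft_force: [0.6, -0.8, -2.4]
width: 43.7
grasp_force: 30.0
```

Emit:
{"method": "move_arm", "body": {
  "steps": [
    [[0,0,0.04],0,1],
    [[0,0,0],0,1],
    [[0,0,0],0,1],
    [[0,0,0],0,1]
  ]
}}

```text
t: 11.28
ee_pos: [571.3, -139.1, 57.2]
orientation: [2.514, 1.883, 0.0]
ft_force: [-2.2, 0.1, 7.2]
width: 43.9
grasp_force: 30.0
```

Run:
```python
from h import *
d=snap('side','s1.png');print(proj(d,[570,-139,6]),proj(d,[570,-139,111]))
cv2.imwrite('pics/s1c.png',cv2.resize(d['image'][90:290,280:520,::-1],(720,600),interpolation=cv2.INTER_CUBIC))
```

```text
[345.91687611 213.20193729] [346.99033865 180.33987358]
```

View pics/s1c.png

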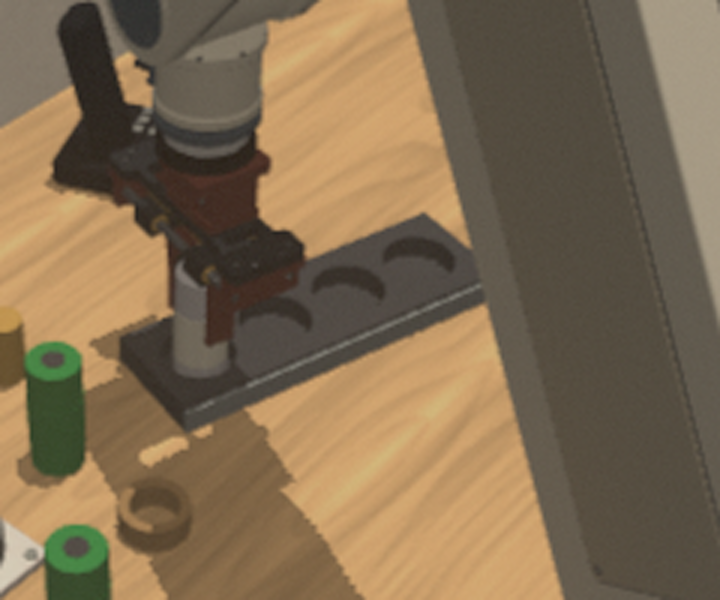

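Emit:
{"method": "move_arm", "body": {
  "steps": [
    [[0,0,0],0,0.4],
    [[0,0,0],0,0.1],
    [[0,0,0],0,0],
    [[0,0,0],0,0],
    [[0,0,0],0,0],
    [[0,0,-0.5],0,0],
    [[0,0,-0.8],-0.82,0],
    [[0,0,-1],-0.82,0],
    [[0,0,-1],-0.82,0],
    [[0,0,-0.7],-0.82,0],
    [[0,0,0],0,0]
  ]
}}

```text
t: 12.25
ee_pos: [573.7, -139.7, 160.9]
orientation: [2.213, 2.221, 0.006]
ft_force: [0.9, 0.9, 1.2]
width: 87.8
grasp_force: 0.0
```

Emit:
{"method": "move_arm", "body": {
  "steps": [
    [[0.6,0,-0.6],0,0],
    [[0.9,0,-0.6],0,0],
    [[1,0,0],0,0],
    [[1,0,0],0,0],
    [[1,0,0],0,0],
    [[1,0,0],0,0],
    [[1,0,0],0,0],
    [[1,0,0],0,0],
    [[1,0,0],0,0],
    [[1,0,0],0,0],
    [[1,0,0],0,0],
    [[1,0,0],0,0],
    [[1,0,0],0,0],
    [[1,0,0],0,0],
    [[0.5,0,0],0,0],
    [[0,0,0],0,0]
  ]
}}

```text
t: 13.58
ee_pos: [570.4, 213.0, 185.7]
orientation: [-2.219, -2.224, 0.0]
ft_force: [0.6, 0.3, -0.4]
width: 87.8
grasp_force: 0.0
```

Run:
```python
from h import *
o=ctrl.get_obs();print(o['t'],o['ee_pos'],o['orientation'],o['ft_force'])
d=snap('wrist','w3.png')
for n in ('jar','tall','dropper'): print(n,[(round(b['p'],2),np.round(b['rect'],1).tolist()) for b in cams.boxes_of('wrist',n)][:3])
t=snap('top');print([(round(b['p'],2),np.round(b['rect'],1).tolist(), ray(t,b['rect'][0],b['rect'][1],60).round()) for b in cams.boxes_of('top','can')][:5])
```

```text
13.5833 [570.38244326 212.97081101 185.67980431] [-2.21854411e+00 -2.22375309e+00  2.91655509e-04] [ 0.59562223  0.2501023  -0.43022539]
jar [(0.91, [323.1, 231.8, 72.3, 84.6])]
tall [(0.75, [320.9, 131.6, 68.5, 65.7])]
dropper [(0.69, [321.0, 29.5, 74.2, 59.0]), (0.23, [321.2, 299.3, 74.7, 74.4])]
[(0.86, [253.8, 303.2, 30.6, 26.5], array([448., 130.,  60.])), (0.85, [260.9, 198.3, 24.5, 33.5], array([675., 120.,  60.])), (0.83, [380.1, 245.2, 26.5, 30.7], array([ 573., -137.,   60.])), (0.61, [314.2, 237.3, 22.9, 25.2], array([589.,   4.,  60.]))]
```

View pics/w3.png

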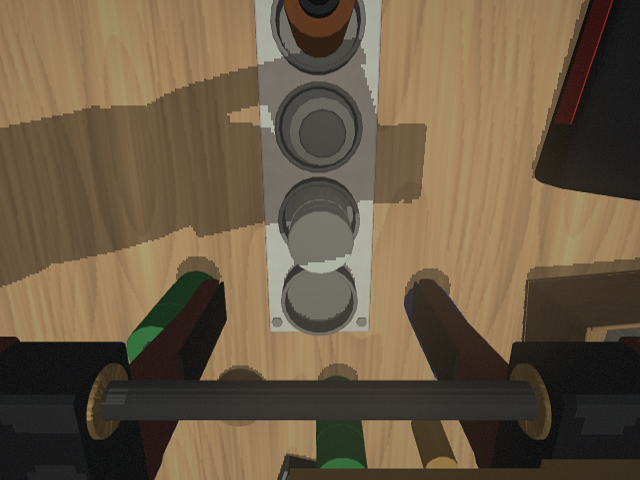

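Here the jar lid's centre is at about (320,240), the tall cap at (323,133) and the dropper teat at (320,2). The right-hand cup is empty, and the top camera puts the can in the rack's leftmost hole at (573,-137).

Run:
```python
from h import *
d=snap('wrist')
for t,u,v,z in (('jar',320.5,240,100),('tallcap',323,133,135),('drop',320,2,129)): print(t,np.round(ray(d,u,v,z),1))
```

```text
jar [572.9 211.2 100. ]
tallcap [574.1 282.8 135. ]
drop [572.4 345.8 129. ]
```

Emit:
{"method": "move_arm", "body": {
  "steps": [
    [[-0.06,0.06,0.5],0,0],
    [[0,0,0.9],0,0],
    [[0,0,0.9],0,0],
    [[0,0,0.9],0,0],
    [[0,0,0.9],0,0],
    [[0,0,0.7],0,0],
    [[0,0,0.36],0,0],
    [[0,0,0],0,0],
    [[0,0,0],0,0.5],
    [[0,0,0],0,0.6],
    [[0,0,0],0,0.8],
    [[0,0,0],0,1],
    [[0,0,0],0,1],
    [[0,0,0],0,1],
    [[0,0,0],0,1],
    [[0,0,0],0,1]
  ]
}}

```text
t: 15.27
ee_pos: [572.4, 209.6, 57.6]
orientation: [2.22, 2.222, 0.001]
ft_force: [-0.8, -0.7, 3.5]
width: 45.7
grasp_force: 30.0
```

Emit:
{"method": "move_arm", "body": {
  "steps": [
    [[0,0,-0.6],0,1],
    [[0,0,-1],0,1],
    [[0,0,-1],0,1],
    [[0,0,-1],0,1],
    [[0,0,-1],0,1],
    [[-0.5,0,-1],0,1],
    [[-1,-0.06,0],0,1],
    [[-1,-0.06,0],0,1],
    [[-1,-0.06,0],0,1],
    [[-1,-0.06,0],0,1],
    [[-1,-0.06,0],0,1],
    [[-1,-0.06,0],0,1],
    [[-1,-0.06,0],0,1],
    [[-1,-0.06,0],0,1],
    [[-1,-0.06,0],0,1],
    [[-1,-0.06,0],0,1],
    [[-1,-0.06,0],0,1],
    [[-1,-0.06,0],0,1],
    [[-1,-0.06,0],0,1],
    [[-1,-0.06,0],0,1]
  ]
}}

```text
t: 16.93
ee_pos: [551.1, -154.2, 197.0]
orientation: [-2.22, -2.222, 0.0]
ft_force: [-0.4, -0.5, -1.7]
width: 46.0
grasp_force: 30.0
```

Emit:
{"method": "move_arm", "body": {
  "steps": [
    [[-1,-0.06,0],0,1],
    [[-0.9,-0.06,0],0,1],
    [[-0.45,0,0],0.82,1],
    [[0,0,0],0.82,1],
    [[0,0,0],0.82,1],
    [[0,0,0],0.82,1],
    [[0,0,0],0,1]
  ]
}}

```text
t: 17.52
ee_pos: [548.3, -211.9, 196.8]
orientation: [-2.517, -1.879, 0.001]
ft_force: [-0.3, -0.0, -1.7]
width: 45.7
grasp_force: 30.0
```

Emit:
{"method": "move_arm", "body": {
  "steps": [
    [[0,0,0.6],0,1],
    [[0,0,1],0,1],
    [[0,0,1],0,1],
    [[0,0,1],0,1],
    [[0,0,0.7],0,1],
    [[0,0,0.5],0,1],
    [[0,0,0.5],0,1],
    [[0,0,0.4],0,1],
    [[0,0,0.15],0,1],
    [[0,0,0.04],0,1],
    [[0,0,0.02],0,1],
    [[0,0,0],0,1],
    [[0,0,0],0,1]
  ]
}}

```text
t: 18.6
ee_pos: [549.3, -212.0, 50.2]
orientation: [2.514, 1.882, 0.001]
ft_force: [-0.2, 0.6, -1.3]
width: 45.5
grasp_force: 30.0
```

Emit:
{"method": "move_arm", "body": {
  "steps": [
    [[0,0,0.04],0,1],
    [[0,0,0.02],0,1],
    [[0,0,0],0,1],
    [[0,0,0],0,1],
    [[0,0,0],0,1]
  ]
}}

```text
t: 19.02
ee_pos: [549.1, -212.0, 48.6]
orientation: [2.514, 1.883, 0.001]
ft_force: [-0.8, 0.6, 6.7]
width: 45.7
grasp_force: 30.0
```

Emit:
{"method": "move_arm", "body": {
  "steps": [
    [[0,0,0],0,0.4],
    [[0,0,0],0,0.1],
    [[0,0,0],0,0],
    [[0,0,0],0,0],
    [[0,0,0],0,0],
    [[0,0,-0.5],0,0],
    [[0,0,-0.9],-0.82,0],
    [[0,0,-1],-0.82,0],
    [[0,0,-1],-0.82,0],
    [[0,0,-1],-0.82,0],
    [[0,0,-1],0,0],
    [[0.5,0,-0.6],0,0],
    [[1,0.06,0],0,0],
    [[1,0.06,0],0,0],
    [[1,0.06,0],0,0],
    [[1,0.06,0],0,0],
    [[1,0.06,0],0,0],
    [[1,0.06,0],0,0],
    [[1,0.06,0],0,0],
    [[1,0.06,0],0,0]
  ]
}}

```text
t: 20.68
ee_pos: [560.4, 1.9, 198.9]
orientation: [2.22, 2.222, 0.001]
ft_force: [0.2, 0.4, 0.1]
width: 87.8
grasp_force: 0.0
```

Emit:
{"method": "move_arm", "body": {
  "steps": [
    [[1,0.06,0],0,0],
    [[1,0.06,0],0,0],
    [[1,0.06,0],0,0],
    [[1,0.06,0],0,0],
    [[1,0.06,0],0,0],
    [[1,0.06,0],0,0],
    [[1,0.06,0],0,0],
    [[1,0.06,0],0,0],
    [[1,0,0],0,0],
    [[1,0,0],0,0],
    [[0.5,0,0],0,0],
    [[0,0,0],0,0]
  ]
}}

```text
t: 21.68
ee_pos: [572.1, 265.4, 198.6]
orientation: [2.217, 2.225, 0.002]
ft_force: [1.0, -0.9, -0.8]
width: 87.5
grasp_force: 0.0
```

Run:
```python
from h import *
o=ctrl.get_obs();print(o['t'],o['ee_pos'],o['orientation'])
d=snap('wrist','w4.png')
for n in ('tall','dropper'): print(n,[(round(b['p'],2),np.round(b['rect'],1).tolist()) for b in cams.boxes_of('wrist',n)][:3])
print(proj(d,[573,283,135]),proj(d,[573,350,129]))
```

```text
21.6833 [572.12601251 265.44238303 198.60603447] [2.21726134e+00 2.22543729e+00 1.81923435e-03]
tall [(0.88, [317.5, 201.8, 55.7, 72.5])]
dropper [(0.89, [315.5, 96.2, 65.3, 69.6])]
[318.61233064 226.50576382] [319.03754183 110.99684234]
```

View pics/w4.png

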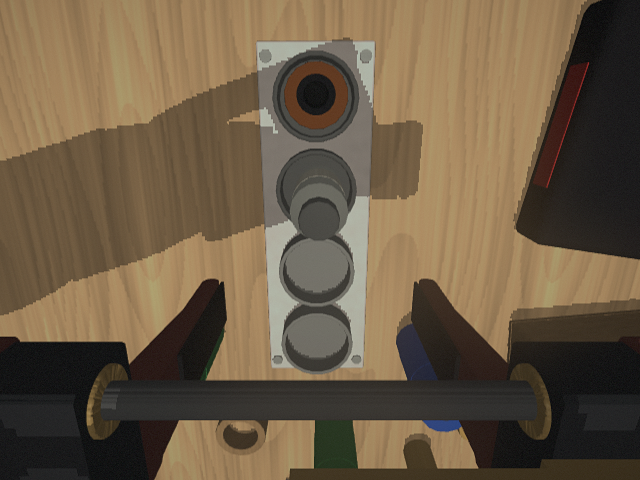

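The tall cap is at (318,218) and the dropper teat at (316,94). The two right-hand cups are empty.

Run:
```python
from h import *
d=snap('wrist')
for t,u,v,z in (('tallcap',318,218,135),('drop',316,94,129)): print(t,np.round(ray(d,u,v,z),1))
t=snap('top');print([(round(b['p'],2), ray(t,b['rect'][0],b['rect'][1],45).round()) for b in cams.boxes_of('top','jar')][:3])
```

```text
tallcap [572.5 285.2 135. ]
drop [571.3 355.8 129. ]
[(0.77, array([ 550., -211.,   45.]))]
```

Emit:
{"method": "move_arm", "body": {
  "steps": [
    [[0.76,0,0],0,0],
    [[0,0,0.5],0,0],
    [[0,0,0.9],0,0],
    [[0,0,0.9],0,0],
    [[0,0,0.9],0,0],
    [[0,0,0.9],0,0],
    [[0,0,0.6],0,0],
    [[0,0,0.2],0,0],
    [[0,0,0],0,0],
    [[0,0,0],0,0.5],
    [[0,0,0],0,0.6],
    [[0,0,0],0,0.8],
    [[0,0,0],0,1],
    [[0,0,0],0,1],
    [[0,0,0],0,1],
    [[0,0,0],0,1],
    [[0,0,0],0,1]
  ]
}}

```text
t: 23.4
ee_pos: [572.2, 282.3, 75.6]
orientation: [2.22, 2.223, 0.0]
ft_force: [-1.6, 0.3, 2.4]
width: 39.8
grasp_force: 30.0
```

Emit:
{"method": "move_arm", "body": {
  "steps": [
    [[0,0,-0.6],0,1],
    [[0,0,-1],0,1],
    [[0,0,-1],0,1],
    [[0,0,-1],0,1],
    [[0,0,-1],0,1],
    [[-0.5,0,-1],0,1],
    [[-1,-0.09,0],0,1],
    [[-1,-0.09,0],0,1],
    [[-1,-0.09,0],0,1],
    [[-1,-0.09,0],0,1],
    [[-1,-0.09,0],0,1],
    [[-1,-0.09,0],0,1],
    [[-1,-0.09,0],0,1],
    [[-1,-0.09,0],0,1],
    [[-1,-0.09,0],0,1],
    [[-1,-0.09,0],0,1],
    [[-1,-0.09,0],0,1],
    [[-1,-0.09,0],0,1],
    [[-1,-0.09,0],0,1],
    [[-1,-0.09,0],0,1]
  ]
}}

```text
t: 25.07
ee_pos: [540.5, -81.4, 215.2]
orientation: [-2.22, -2.222, 0.001]
ft_force: [0.9, 0.1, -1.7]
width: 39.8
grasp_force: 30.0
```

Emit:
{"method": "move_arm", "body": {
  "steps": [
    [[-1,-0.09,0],0,1],
    [[-1,-0.09,0],0,1],
    [[-1,-0.09,0],0,1],
    [[-1,-0.09,0],0,1],
    [[-1,-0.09,0],0,1],
    [[-1,-0.09,0],0,1],
    [[-1,-0.09,0],0,1],
    [[-0.8,0,0],0,1],
    [[-0.4,0,0],0.82,1],
    [[0,0,0],0.82,1],
    [[0,0,0],0.82,1],
    [[0,0,0],0.82,1],
    [[0,0,0],0,1]
  ]
}}

```text
t: 26.15
ee_pos: [525.2, -285.3, 215.0]
orientation: [-2.517, -1.879, 0.0]
ft_force: [-0.1, 0.0, -1.9]
width: 39.3
grasp_force: 30.0
```

Emit:
{"method": "move_arm", "body": {
  "steps": [
    [[0,0.06,0.6],0,1],
    [[0,0,1],0,1],
    [[0,0,1],0,1],
    [[0,0,1],0,1],
    [[0,0,0.7],0,1],
    [[0,0,0.5],0,1],
    [[0,0,0.5],0,1],
    [[0,0,0.4],0,1],
    [[0,0,0.15],0,1],
    [[0,0,0.04],0,1],
    [[0,0,0.02],0,1],
    [[0,0,0],0,1],
    [[0,0,0],0,1]
  ]
}}

```text
t: 27.23
ee_pos: [527.5, -286.0, 68.5]
orientation: [2.513, 1.883, 0.001]
ft_force: [-0.2, -1.1, -1.8]
width: 39.6
grasp_force: 30.0
```

Emit:
{"method": "move_arm", "body": {
  "steps": [
    [[0,0,0.04],0,1],
    [[0,0,0.02],0,1],
    [[0,0,0],0,1],
    [[0,0,0],0,1],
    [[0,0,0],0,1]
  ]
}}

```text
t: 27.65
ee_pos: [527.2, -285.9, 66.6]
orientation: [2.514, 1.883, 0.0]
ft_force: [-0.1, 0.5, 3.0]
width: 40.0
grasp_force: 30.0
```

Emit:
{"method": "move_arm", "body": {
  "steps": [
    [[0,0,0],0,0.4],
    [[0,0,0],0,0.1],
    [[0,0,0],0,0],
    [[0,0,0],0,0],
    [[0,0,0],0,0],
    [[0,0,-0.5],0,0],
    [[0,0,-0.9],-0.82,0],
    [[0,0,-1],-0.82,0],
    [[0,0,-1],-0.82,0],
    [[0,0,-1],-0.82,0],
    [[0,0,-0.8],0,0],
    [[0.5,0,-0.4],0,0],
    [[1,0.09,0],0,0],
    [[1,0.09,0],0,0],
    [[1,0.09,0],0,0],
    [[1,0.09,0],0,0],
    [[1,0.09,0],0,0],
    [[1,0.09,0],0,0],
    [[1,0.09,0],0,0],
    [[1,0.09,0],0,0]
  ]
}}

```text
t: 29.32
ee_pos: [544.0, -71.1, 206.1]
orientation: [-2.22, -2.222, 0.0]
ft_force: [-0.1, -0.9, 0.7]
width: 88.0
grasp_force: 0.0
```

Emit:
{"method": "move_arm", "body": {
  "steps": [
    [[1,0.09,0],0,0],
    [[1,0.09,0],0,0],
    [[1,0.09,0],0,0],
    [[1,0.09,0],0,0],
    [[1,0.09,0],0,0],
    [[1,0.09,0],0,0],
    [[1,0.09,0],0,0],
    [[1,0.09,0],0,0],
    [[1,0.09,0],0,0],
    [[1,0.09,0],0,0],
    [[1,0.09,0],0,0],
    [[1,0.09,0],0,0],
    [[1,0,0],0,0],
    [[1,0,0],0,0],
    [[1,0,0],0,0],
    [[1,0,0],0,0],
    [[0.4,0,0],0,0],
    [[0,0,0],0,0]
  ]
}}

```text
t: 30.82
ee_pos: [570.3, 339.0, 205.9]
orientation: [-2.217, -2.225, 0.0]
ft_force: [-0.5, -1.5, 0.6]
width: 87.5
grasp_force: 0.0
```

Run:
```python
from h import *
o=ctrl.get_obs();print(o['t'],o['ee_pos'],o['orientation'])
d=snap('wrist','w5.png')
for n in ('dropper',): print(n,[(round(b['p'],2),np.round(b['rect'],1).tolist()) for b in cams.boxes_of('wrist',n)][:3])
print(proj(d,[572,355.5,129]))
t=snap('top');print([(round(b['p'],2), ray(t,b['rect'][0],b['rect'][1],60).round()) for b in cams.boxes_of('top','tall')][:3])
cv2.imwrite('pics/w5c.png',cv2.resize(d['image'][60:340,200:440,::-1],(480,560)))
```

```text
30.8167 [570.26237804 338.96591027 205.9108607 ] [-2.21732462e+00 -2.22496461e+00  3.52287271e-04]
dropper [(0.93, [319.5, 196.6, 57.4, 72.9])]
[320.08040056 222.28440531]
[(0.93, array([ 529., -281.,   60.]))]
```

View pics/w5c.png

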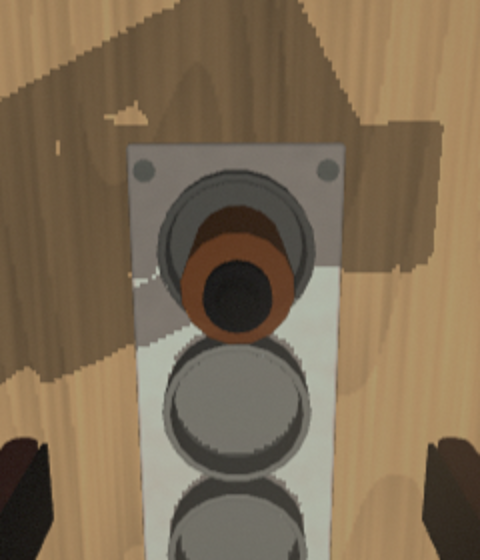

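The dropper's shoulder ring is centred at about (319,204) and its collar at (318.5,208). The other cups are empty.

Run:
```python
from h import *
d=snap('wrist')
print(ray(d,319,204,98),ray(d,318.5,208,112),ray(d,318.5,208,125))
```

```text
[572.174701   356.96506681  98.        ] [571.82692654 357.33211813 112.        ] [571.83693788 360.40301264 125.        ]
```

Emit:
{"method": "move_arm", "body": {
  "steps": [
    [[0.74,0.03,0],0,0],
    [[0,0,0.5],0,0],
    [[0,0,0.9],0,0],
    [[0,0,0.9],0,0],
    [[0,0,0.9],0,0],
    [[0,0,0.9],0,0],
    [[0,0,0.9],0,0],
    [[0,0,0.5],0,0],
    [[0,0,0.18],0,0],
    [[0,0,0],0,0],
    [[0,0,0],0,0.5],
    [[0,0,0],0,0.6],
    [[0,0,0],0,0.8],
    [[0,0,0],0,1],
    [[0,0,0],0,1],
    [[0,0,0],0,1],
    [[0,0,0],0,1],
    [[0,0,0],0,1]
  ]
}}

```text
t: 32.57
ee_pos: [572.0, 355.3, 64.3]
orientation: [-2.22, -2.223, -0.0]
ft_force: [-0.9, 0.1, 1.6]
width: 41.6
grasp_force: 29.9
```

Emit:
{"method": "move_arm", "body": {
  "steps": [
    [[0,0,-0.6],0,1],
    [[0,0,-1],0,1],
    [[0,0,-1],0,1],
    [[0,0,-1],0,1],
    [[0,0,-1],0,1],
    [[-0.5,0,-1],0,1],
    [[-1,-0.1,0],0,1],
    [[-1,-0.1,0],0,1],
    [[-1,-0.1,0],0,1],
    [[-1,-0.1,0],0,1],
    [[-1,-0.1,0],0,1],
    [[-1,-0.1,0],0,1],
    [[-1,-0.1,0],0,1],
    [[-1,-0.1,0],0,1],
    [[-1,-0.1,0],0,1],
    [[-1,-0.1,0],0,1],
    [[-1,-0.1,0],0,1],
    [[-1,-0.1,0],0,1],
    [[-1,-0.1,0],0,1],
    [[-1,-0.1,0],0,1]
  ]
}}

```text
t: 34.23
ee_pos: [537.1, -8.4, 205.1]
orientation: [2.22, 2.222, 0.001]
ft_force: [0.3, -0.6, -0.9]
width: 41.6
grasp_force: 29.9
```

Emit:
{"method": "move_arm", "body": {
  "steps": [
    [[-1,-0.1,0],0,1],
    [[-1,-0.1,0],0,1],
    [[-1,-0.1,0],0,1],
    [[-1,-0.1,0],0,1],
    [[-1,-0.1,0],0,1],
    [[-1,-0.1,0],0,1],
    [[-1,-0.1,0],0,1],
    [[-1,-0.1,0],0,1],
    [[-1,-0.1,0],0,1],
    [[-1,-0.1,0],0,1],
    [[-1,-0.1,0],0,1],
    [[-1,-0.1,0],0,1],
    [[-1,-0.1,0],0,1],
    [[-0.7,0,0],0,1],
    [[-0.33,0,0],0.82,1],
    [[0,0,0],0.82,1],
    [[0,0,0],0.82,1],
    [[0,0,0],0.82,1],
    [[0,0,0],0,1]
  ]
}}

```text
t: 35.82
ee_pos: [505.3, -357.9, 204.6]
orientation: [-2.517, -1.88, -0.0]
ft_force: [-0.9, 1.2, -1.4]
width: 41.8
grasp_force: 29.9
```

Emit:
{"method": "move_arm", "body": {
  "steps": [
    [[0,0,0.6],0,1],
    [[0,0,1],0,1],
    [[0,0,1],0,1],
    [[0,0,1],0,1],
    [[0,0,0.7],0,1],
    [[0,0,0.5],0,1],
    [[0,0,0.5],0,1],
    [[0,0,0.4],0,1],
    [[0,0,0.15],0,1],
    [[0,0,0.04],0,1],
    [[0,0,0.02],0,1],
    [[0,0,0],0,1],
    [[0,0,0],0,1]
  ]
}}

```text
t: 36.9
ee_pos: [505.8, -358.4, 57.3]
orientation: [2.513, 1.882, 0.001]
ft_force: [0.4, -0.2, -1.1]
width: 41.8
grasp_force: 29.9
```

Emit:
{"method": "move_arm", "body": {
  "steps": [
    [[0,0,0.03],0,1],
    [[0,0,0.02],0,1],
    [[0,0,0],0,1],
    [[0,0,0],0,1],
    [[0,0,0],0,1]
  ]
}}

```text
t: 37.32
ee_pos: [505.4, -358.1, 55.3]
orientation: [2.514, 1.883, 0.0]
ft_force: [-0.6, 0.1, 0.4]
width: 41.5
grasp_force: 29.9
```

Force is just rising from the hanging weight (-1.2 N), so I'll go down a touch more.

Emit:
{"method": "move_arm", "body": {
  "steps": [
    [[0,0,0.02],0,1],
    [[0,0,0],0,1],
    [[0,0,0],0,1]
  ]
}}

```text
t: 37.57
ee_pos: [505.4, -358.2, 55.3]
orientation: [2.514, 1.883, 0.0]
ft_force: [-2.3, 0.4, 6.1]
width: 42.1
grasp_force: 29.9
```

Emit:
{"method": "move_arm", "body": {
  "steps": [
    [[0,0,0],0,0.4],
    [[0,0,0],0,0.1],
    [[0,0,0],0,0],
    [[0,0,0],0,0],
    [[0,0,0],0,0],
    [[0,0,-0.5],0,0],
    [[0,0,-1],0,0],
    [[0,0,-1],0,0],
    [[0,0,-1],0,0],
    [[0,0,-1],0,0],
    [[0,0,-1],0,0],
    [[0,0,-1],0,0],
    [[0,0,-1],0,0],
    [[-1,0,-1],0,0],
    [[-1,0,0],0,0],
    [[-1,0,0],0,0],
    [[-1,0,0],0,0],
    [[-1,0,0],0,0],
    [[-1,0,0],0,0],
    [[0,0,0],0,0]
  ]
}}

```text
t: 39.23
ee_pos: [461.5, -505.7, 268.1]
orientation: [2.516, 1.878, -0.002]
ft_force: [-0.1, 0.0, 0.6]
width: 87.8
grasp_force: 0.0
```

Run:
```python
from h import *
d=snap('wrist','w6.png');t=snap('top');s=snap('side')
a=cv2.resize(d['image'],(400,300));b=cv2.resize(t['image'][200:320,340:500],(400,300),interpolation=cv2.INTER_CUBIC);c=cv2.resize(s['image'][120:270,300:500],(400,300),interpolation=cv2.INTER_CUBIC);e=cv2.resize(t['image'],(400,300))
cv2.imwrite('pics/f.png',np.vstack([np.hstack([a,b]),np.hstack([c,e])])[:,:,::-1])
```

```text
(no output)
```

View pics/f.png

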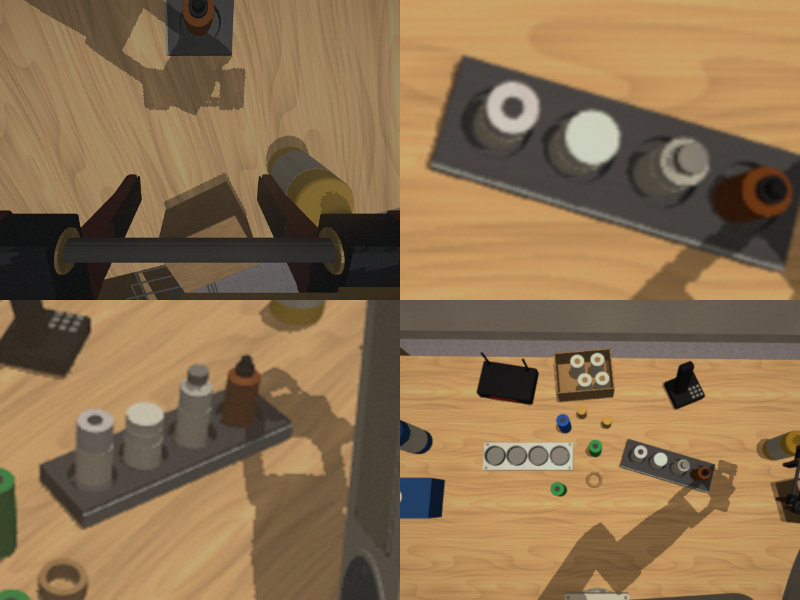

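All four stand upright in the holes. From left to right they are can, jar, tall and dropper, the reverse of the start, and the cups are empty with the look-alikes untouched.

```bash
python3 -c "
from workcell import ctrl
print(ctrl.close_job())"
```

```text
the job is handed in; nothing more can be done
None
```

All four containers stand upright in the rack in reverse order (left to right: can, jar, tall, dropper), one per hole, and the job was handed in at about 39 s.

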